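Line up the test stand's plates with a tapered pin

ROBOT

A 6-joint arm with a two-finger parallel gripper is mounted at the origin on the work surface. World frame = base frame: x ahead of the robot, y to its left, z up, the work surface at z = 0. Lengths are in mm, angles in rad, forces in N, time in s.
With the tool pointing down it reaches from about 400 to 925 mm from the base axis. Payload 12.5 kg.
Tool frame: the origin (TCP) lies on the centre line of the jaws, within the pads' length; the fingertips stand 14 mm ahead of it and the grasp point (between the pads) lies 5 mm behind it; z points along the fingers, x is the direction in which the jaws open and shut, and the axes are right-handed (so a half turn about z gives the same grasp; the last joint's range is limited). The gripper opens to 95 mm and grips with 3 to 60 N. Pads are 20 mm wide; open, the fingers measure 119 mm over their backs; the gripper's body (75 mm by 180 mm) begins 59 mm behind the grasp point.
Start: joints at [0.998, 0.491, 1.559, -0, 1.092, -0.106], TCP at [281.257, 558.16, 196.661] pointing down, gripper open.
Joint ranges: [-3.1, 3.1], [-0.84, 2.19], [0.05, 2.79], [-1.13, 4.28], [0.06, 2.93], [-2.69, 2.69]. Speed limits (rad/s): [2.22, 2.22, 2.79, 3.14, 3.14, 3.14].

INTERFACE

Orientations are given as [roll, pitch, yaw] about the fixed x, y, z axes, in that order (R = Rz(yaw) Ry(pitch) Rx(roll)).
In Python, from cell import state, read_camera, job_done gives the robot as it stands.
- The arm moves only by the shell command python3 -m handwheel 'ROWS'. ROWS is JSON, a list of rows, each an object of numbers: "hand": the finger opening in m, from 0 to 0.0951; "x", "y", "z": the shift along the world's x, y, z in m; "spin": the turn about the world's z in units of 5 degrees (1.0 is 5 degrees). In form: [{"hand": .., "x": .., "y": .., "z": .., "spin": ..}, ...]. A call has 1 to 20 rows; each row is the pose to reach, as a shift and turn from the pose commanded when the call began; what a row does not reach only later rows make up. A row lasts 1/12 s, in which the tool goes at most 41.7 mm and 7.16 degrees, less where a joint would pass 70% of its speed; a pose out of reach is approached as far as the arm can. A call with a gripper value outside its range is refused whole. The fingers move at their own pace and stop on an object; the grip force is fixed at half the most. Time passes only in rows, so rows that repeat a pose let the fingers close. It gives the time, the measured TCP pose, the force and the opening at its end, in the units of the state.
- state(): the state, without advancing time (a new reading comes with each control period).
- read_camera(name): name is "side" or "top" or "wrist"; returns a dict with "img" (400x640x3 uint8, red, green, blue), "fx", "fy", "cx", "cy" (pixels), "D" ([k1, k2, p1, p2, k3] as OpenCV has them; the pictures are not rectified), "T" (4x4, takes a point from camera to world coordinates). Camera axes: x right, y down, z forward; pixel columns grow to the right and rows downward; lengths in mm; the calibration is good to about 2 mm. A picture is of the moment at which its call begins. There is no depth.
- job_done(): hands the job in, once; it reports no verdict.
The state is a dict: "t": time; "joints": joint angles; "qvel": joint speeds; "tau": joint torques, N m; "eef_pos": TCP position; "tcp_rot": TCP orientation; "ft_force": force on the tool from outside, world axes, zero at the start; "moment": the same for the moment, N m; "opening": opening from 0.0 (shut) to 1.0 (fully open).
Only numpy, scipy, OpenCV 4.12 (cv2) and the standard library are available. Lean on these libraries where they do the work, as an engineer would, in place of code of your own. Each camera call takes 0.05 s, during which the arm holds its last target. There are 200 camera calls.

TASK

The top plate of the blue test stand lies a few millimetres out of line with the plate beneath it. Take the tapered alignment pin (blue grip) out of the white rack and drive it down through both holes until its collar sits flush on the top plate, so that the plates are pulled into line, and let go. Be gentle: follow the holes sideways rather than forcing the pin, never push it against the stand with more than about 3 kg (30 N), and leave the red dowel and the glassware and bottles alone.

Things in the scene. Friction and masses are not known exactly. Their poses are not given: they have to be found in the camera images.
- pin_grip (a point): Centre of the tapered alignment pin's blue square grip (24 x 24 mm, 36 mm tall: 18 mm above and below this point). z runs up the pin; x and y are square to the grip's faces. The steel pin (about 180 g, 106 mm long in all) starts upright in one of the rack's holes, its collar resting on the rack's top; the shank hangs free in the hole.
- pin_tip (a point): The same pin's tip: centre of its flat lower end, 4 mm wide, 88 mm below the grip's centre. From the tip up, the pin is a taper 40 mm long that widens to 20 mm in diameter, then a straight shank of 20 mm diameter and 24 mm length up to the collar.
- pin_collar (a point): Centre of the underside of the same pin's collar (round, 32 mm wide, 6 mm thick, right under the grip), 24 mm below the grip's centre and 64 mm above the tip. It rests on the top plate when the pin is home.
- top_hole (a point): Centre of the hole's mouth (21.5 mm diameter) in the upper face, 81 mm above the table, of the stand's aluminium top plate (140 x 100 x 10 mm, x along its long side, z up). Moves with the plate, which stays level and slides stiffly both ways: about 4 N along each side, at least 8 mm of travel. The tip put down the middle of this hole also enters the lower plate's hole.
- stand: Fixed test stand: blue base 180 x 150 x 12 mm, origin under its middle, z up. 2 mm below the top plate lies a lower plate (12 mm thick, immovable), its hole the same size but 4.5 to 7.5 mm out of line with the top one, in an unmeasured direction: feel for it. Its rim bears on the taper and pushes the pin towards the lower hole's axis. Free room below for the whole pin.
- rack_top (a point): Centre of the top face of the white rack (fixed block 70 x 170 x 74 mm); its two holes, 24 mm in diameter, lie 45 mm either way along its long (y) axis.
- dowel_grip (a point): Centre of the red square grip (24 x 24 x 36 mm) of a straight dowel standing in the rack's other hole. Not to be used.
- amber: Amber glass bottle, 60 mm wide, 120 mm tall; origin at its underside.
- white: White plastic bottle, 64 mm wide, 140 mm tall; origin at its underside.
- flask: Glass conical flask, 82 mm wide, 114 mm tall; origin at its underside.
- beaker: Glass beaker, 68 mm wide, 85 mm tall; origin at its underside.
There are look-alikes about, which are no part of the job. What is shaped like the part that bears rack_top but green or pink is not meant.

How it is judged (in metres and radians):
On the way, in this order (a step that is already met when the one before it is completed fails the run):
1. the tapered pin is lifted clear out of the rack (z of pin_tip in the frame of rack_top above 0.008 m), for 0.1 s.
2. the pin's tip is started in the top plate's hole (horizontal distance between pin_tip and top_hole below 0.011 m and z of pin_tip in the frame of top_hole below -0.006 m), for 0.1 s.
At the end, for the whole second after the job is handed in: The pin stands upright (within 0.06 rad) through both plates with its collar on the top plate (within 2 mm in height, 3 mm off the hole's centre), released and at rest (z of pin_collar in the frame of top_hole between -0.003 and 0.002 m and horizontal distance between pin_collar and top_hole below 0.003 m and angle between pin_collar's own z axis and vertical below 0.06 rad and linear speed of pin below 0.01 m/s); the robot touches nothing.
It fails at once if the pin is pressed against the stand with more than 30 N (contact force between pin and stand above 30 N).
It fails at once if the red dowel is moved by more than 25 mm (distance of dowel_grip from where it was at the start of the episode above 0.025 m).
It fails at once if a bottle or a piece of glassware is shifted by more than 30 mm or tipped (distance of any of amber, white, flask, beaker from where it was at the start of the episode above 0.03 m or angle between any of amber, white, flask, beaker's own z axis and vertical above 0.4 rad).
It also fails if it takes over 64 s, if anything falls off the work surface, if the arm or the gripper's body presses on something with over 40 N, if the wrist force passes 120 N, or if a joint passes its speed limit or range.

## Working session

There is one attempt and no reset: what is moved stays moved. The work goes in short steps, Python scripts to look and compute and a shell command to move; the robot and the scene stay as the last step left them, time stands still between calls to the robot, and variables do not carry over. Pictures are saved under pics/ and viewed, about 8 in all and at most 12, crops included, and the job is handed in when it is done.

```bash
mkdir -p pics; ls; cat > h.py <<'E'
import numpy as np, cv2
from cell import state, read_camera, job_done
def grab(n,f):
    c=read_camera(n); cv2.imwrite(f'pics/{f}.png',c['img'][:,:,::-1]); np.savez(f'{f}.npz',**{k:v for k,v in c.items()}); return c
def K(c): return np.array([[c['fx'],0,c['cx']],[0,c['fy'],c['cy']],[0,0,1.]])
def onplane(c,uv,z):
    T=np.array(c['T']); p=cv2.undistortPoints(np.array([[uv]],float),K(c),np.array(c['D'],float))[0,0]
    d=T[:3,:3]@[p[0],p[1],1]; o=T[:3,3]; return o+d*(z-o[2])/d[2]
def proj(c,P):
    T=np.linalg.inv(np.array(c['T'])); r=cv2.Rodrigues(T[:3,:3])[0]
    return cv2.projectPoints(np.array([P],float),r,T[:3,3],K(c),np.array(c['D'],float))[0].reshape(2)
E
python3 - <<'E'
from h import *
for n in('top','side'):
    c=grab(n,n+'0'); print(n,np.round(c['T'],2).tolist(),c['fx'])
s=state(); print(s)
a=[cv2.imread(f'pics/{n}0.png') for n in('top','side')]
cv2.imwrite('pics/both.png',cv2.resize(a[0],(800,500)))
E
```

```text
pics
top [[0.02, -0.98, 0.21, 265.3], [-1.0, -0.02, 0.01, -4.64], [0.0, -0.21, -0.98, 1332.82], [0.0, 0.0, 0.0, 1.0]] 453.1671534299809
side [[0.98, -0.11, 0.14, 375.91], [-0.17, -0.69, 0.7, -819.35], [0.02, -0.71, -0.7, 885.47], [0.0, 0.0, 0.0, 1.0]] 452.18274942605916
{'t': 0.1, 'joints': array([ 9.98412387e-01,  4.91455815e-01,  1.55937933e+00,  6.35577918e-07,
        1.09168940e+00, -1.05586088e-01]), 'qvel': array([-0.00148968, -0.00302005, -0.0005858 , -0.00132265, -0.00038678,
        0.0007581 ]), 'tau': array([ 3.25298541e-03, -6.13623190e+01, -2.58606738e+01,  6.94472599e-02,
        4.69471514e-02, -1.60968915e-05]), 'eef_pos': array([281.11751319, 557.95790642, 196.15035681]), 'tcp_rot': array([-3.14149388e+00,  9.26638334e-04,  1.10399823e+00]), 'ft_force': array([-0.11363576, -0.31489376, -0.27911662]), 'moment': array([-0.00548689,  0.00820711,  0.00118119]), 'opening': 1.0020260711858677}
```

View pics/top0.png

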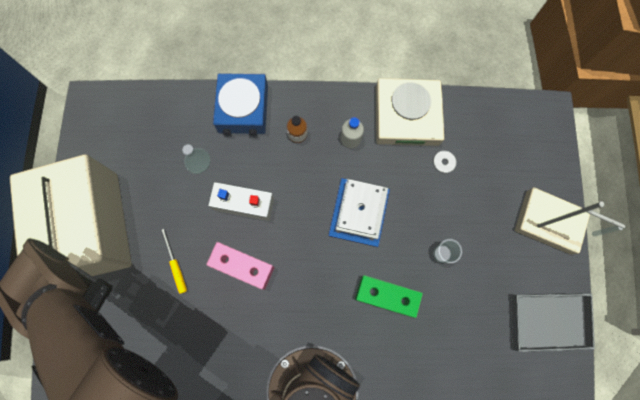

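View pics/side0.png

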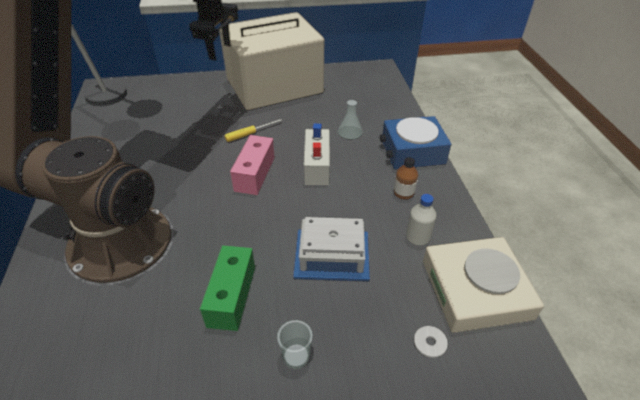

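The top view shows the white rack at (240,200) with the blue grip at (223,195) and the red one at (254,200). The stand is at (360,210), with its hole near (361,207). The pink (240,265) and green (390,296) blocks are look-alikes; only the white one fits the description. I'll confirm that in one enlarged crop.

```bash
python3 - <<'E'
from h import *
a=cv2.imread('pics/top0.png'); b=cv2.imread('pics/side0.png')
A=cv2.resize(a[170:250,200:280],(400,400),interpolation=cv2.INTER_CUBIC)
B=cv2.resize(a[170:250,320:400],(400,400),interpolation=cv2.INTER_CUBIC)
cv2.imwrite('pics/crop1.png',np.hstack([A,B]))
E
```

```text
(no output)
```

View pics/crop1.png

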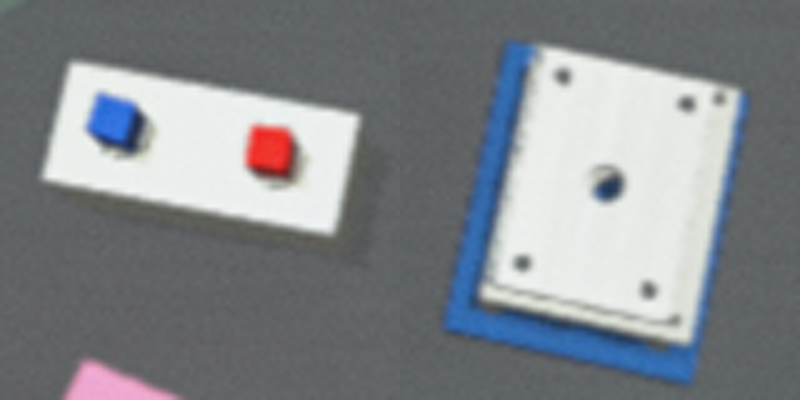

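The crop confirms it: the blue grip's top is at crop (113,117), in the white rack with the red dowel beside it. The top hole is at crop (606,183).

```bash
python3 - <<'E'
from h import *
c=dict(np.load('top0.npz'))
f=lambda x,y,z,ox=200:onplane(c,(ox+x/5-.4,170+y/5-.4),z)
g=f(113,117,116); print('grip',g)
h=f(206,183,81,320); print('hole',h)
R=[f(x,y,74) for x,y in((70,62),(360,115),(335,235),(42,180))]
print(np.mean(R,0)); v=R[1]-R[0]+R[2]-R[3]; print('rack long dir',np.degrees(np.arctan2(v[1],v[0])),np.linalg.norm(v)/2)
rc=np.mean(R,0);u=v/np.linalg.norm(v);print('hole pos',rc-45*u)
P=[f(x,y,81,320) for x,y in((138,45),(342,90),(293,345),(80,300))]
v=P[3]-P[0]+P[2]-P[1];print('plate long',np.degrees(np.arctan2(v[1],v[0])),np.linalg.norm(v)/2,np.mean(P,0))
d=dict(np.load('side0.npz'))
for p in([*g[:2],116],h): print('side',proj(d,p))
for p in('amber',):pass
s=state();print(s['eef_pos'],np.degrees(s['tcp_rot']))
E
cat > s.py <<'E'
from h import *
c=cv2.imread('pics/side0.png')
E
```

```text
grip [543.09802172 259.46440531 116.        ]
hole [ 522.33137889 -127.73119955   81.        ]
[536.01061883 216.7475658   74.        ]
rack long dir -99.20063991871903 171.808375687343
hole pos [543.2057684  261.16861737  74.        ]
plate long 168.5381807457393 150.4318766872153 [ 516.42087751 -132.08530865   81.        ]
side [316.93883737 125.97528444]
side [333.37526029 233.72226018]
[281.11751319 557.95790642 196.15035681] [-1.79994341e+02  5.30924657e-02  6.32544390e+01]
```

```bash
python3 -m handwheel '[{"hand":0.06,"x":0.262,"y":-0.299,"z":0.04,"spin":0},{"hand":0.06,"x":0.262,"y":-0.299,"z":0.04,"spin":0},{"hand":0.06,"x":0.262,"y":-0.299,"z":0.04,"spin":0},{"hand":0.06,"x":0.262,"y":-0.299,"z":0.04,"spin":0},{"hand":0.06,"x":0.262,"y":-0.299,"z":0.04,"spin":0},{"hand":0.06,"x":0.262,"y":-0.299,"z":0.04,"spin":0},{"hand":0.06,"x":0.262,"y":-0.299,"z":0.04,"spin":0},{"hand":0.06,"x":0.262,"y":-0.299,"z":0.04,"spin":0},{"hand":0.06,"x":0.262,"y":-0.299,"z":0.04,"spin":0},{"hand":0.06,"x":0.262,"y":-0.299,"z":0.04,"spin":0},{"hand":0.06,"x":0.262,"y":-0.299,"z":0.04,"spin":0},{"hand":0.06,"x":0.262,"y":-0.299,"z":0.04,"spin":0}]'
python3 - <<'E'
from h import *
c=grab('wrist','w1'); s=state(); print(s['t'],s['eef_pos'],np.degrees(s['tcp_rot']));print(np.round(c['T'],2).tolist())
print(proj(c,[543,260,116]),proj(c,[543,260,74]))
E
```

```text
t: 1.1
eef_pos: [543.8, 258.0, 236.2]
tcp_rot: [-3.141, 0.0, 1.101]
ft_force: [-0.8, 0.4, -0.4]
opening: 0.629
1.15 [543.02071062 258.97937994 236.20565957] [-1.79955715e+02  2.46533549e-02  6.31976940e+01]
[[0.45, 0.86, 0.25, 473.28], [0.89, -0.43, -0.13, 293.41], [-0.0, 0.28, -0.96, 423.66], [0.0, 0.0, 0.0, 1.0]]
[319.75850716 191.95182254] [319.59356206 183.91863085]
```

View pics/w1.png

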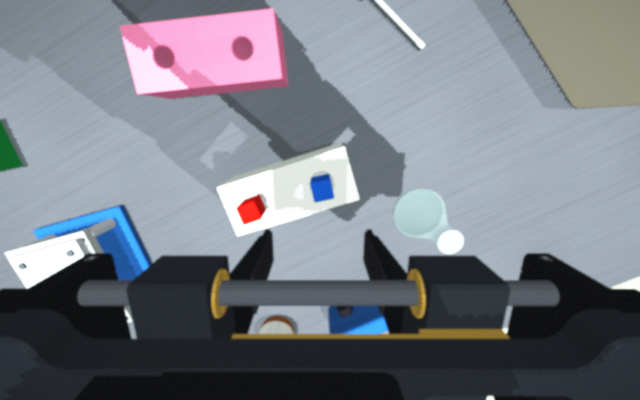

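The wrist view shows the blue grip at about (321,187) and the red one at (251,209). I'll enlarge it to get the yaw.

```bash
python3 - <<'E'
from h import *
a=cv2.imread('pics/w1.png')
cv2.imwrite('pics/w1c.png',cv2.resize(a[165:215,295:355],(720,600),interpolation=cv2.INTER_CUBIC))
E
```

```text
(no output)
```

View pics/w1c.png

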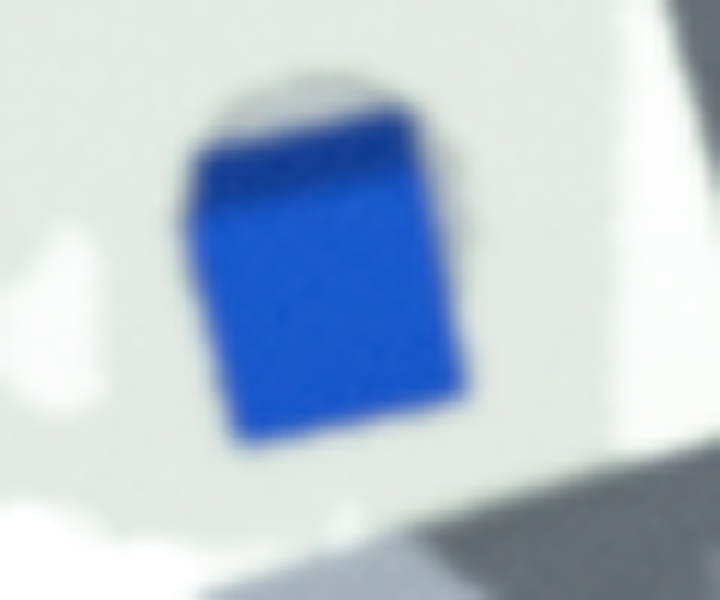

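Top-face corners in this crop are (188,218), (420,170), (470,390) and (240,442).

```bash
python3 - <<'E'
from h import *
c=dict(np.load('w1.npz'))
P=[onplane(c,(295+x/12-.46,165+y/12-.46),116) for x,y in((188,218),(420,170),(470,390),(240,442))]
print(np.mean(P,0))
for i in range(4):
  v=P[(i+1)%4]-P[i];print(np.linalg.norm(v),np.degrees(np.arctan2(v[1],v[0])))
E
```

```text
[542.16485806 263.25102037 116.        ]
22.0830154044595 75.0681191098446
21.763140441139626 -13.614199367924641
22.40500425358732 -103.6048710027778
22.277018296934635 165.54260659847665
```

```bash
python3 -m handwheel '[{"hand":0.06,"x":0,"y":0.0025,"z":-0.03,"spin":1.3},{"hand":0.06,"x":0,"y":0.0025,"z":-0.06,"spin":2.5},{"hand":0.06,"x":0,"y":0.0025,"z":-0.09,"spin":2.5},{"hand":0.06,"x":0,"y":0.0025,"z":-0.115,"spin":2.5},{"hand":0.06,"x":0,"y":0.0025,"z":-0.13,"spin":2.5},{"hand":0.06,"x":0,"y":0.0025,"z":-0.138,"spin":2.5},{"hand":0.06,"x":0,"y":0.0025,"z":-0.138,"spin":2.5},{"hand":0.02,"x":0,"y":0.0025,"z":-0.138,"spin":2.5},{"hand":0.02,"x":0,"y":0.0025,"z":-0.138,"spin":2.5},{"hand":0.02,"x":0,"y":0.0025,"z":-0.138,"spin":2.5},{"hand":0.02,"x":0,"y":0.0025,"z":-0.138,"spin":2.5},{"hand":0.02,"x":0,"y":0.0025,"z":-0.138,"spin":2.5},{"hand":0.02,"x":0,"y":0.0025,"z":-0.138,"spin":2.5}]'
python3 -c "
from h import *
s=state();print(s['t'],s['eef_pos'],s['tcp_rot'],s['ft_force'],s['moment'],s['opening']*95.1)"
```

```text
t: 2.23
eef_pos: [543.4, 261.6, 99.1]
tcp_rot: [3.141, -0.0, 1.322]
ft_force: [0.7, 0.1, 0.5]
opening: 0.268
2.2333 [543.37498342 261.64658638  99.10483685] [ 3.14103303e+00 -4.24420321e-04  1.32207662e+00] [0.68701419 0.05556504 0.46852012] [0.07446826 0.10603594 0.01190667] 25.447114796945414
```

```bash
python3 -m handwheel '[{"hand":0.02,"z":0},{"hand":0.02,"z":0.01},{"hand":0.02,"z":0.03},{"hand":0.02,"z":0.06},{"hand":0.02,"z":0.09},{"hand":0.02,"z":0.12},{"hand":0.02,"z":0.15},{"hand":0.02,"z":0.15},{"hand":0.02,"z":0.15}]'
python3 - <<'E'
from h import *
c=grab('wrist','w2'); d=grab('side','s2'); s=state();print(s['t'],s['eef_pos'],s['tcp_rot'],s['ft_force'],s['moment'],s['opening']*95.1)
p=proj(d,s['eef_pos']);print(p); x,y=map(int,p)
a=cv2.imread('pics/s2.png')[max(0,y-50):y+50,x-60:x+60]; cv2.imwrite('pics/s2c.png',cv2.resize(a,None,fx=6,fy=6,interpolation=cv2.INTER_CUBIC))
E
```

```text
2.3333 [543.33801423 261.62041561  98.87172451] [ 3.14130146e+00 -2.97545560e-04  1.32203700e+00] [-0.58827937  0.1095573  -0.46517853] [-0.00383733 -0.00110539 -0.041352  ] 20.947526589471437
[316.90796913 130.36955732]invalid input
```

View pics/s2c.png

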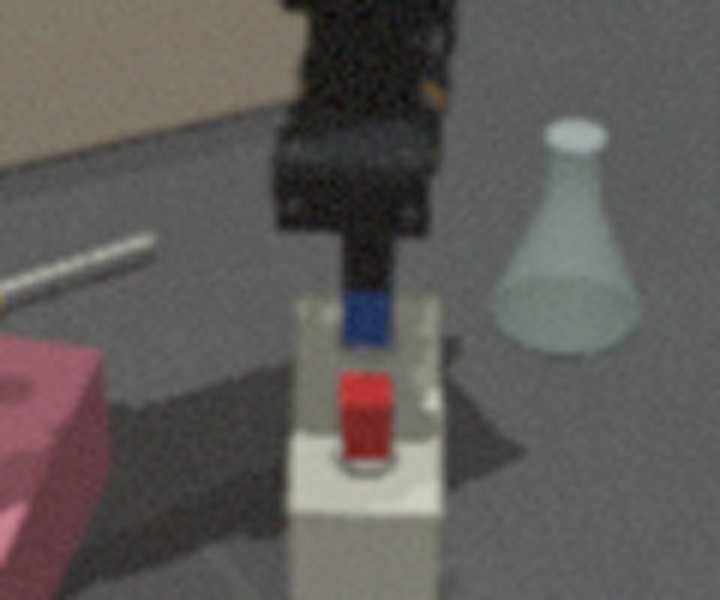

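The call was refused because it needs all keys. The view shows the near finger in front of the blue grip's upper half at (367,300), not touching the collar. I'll close fully, then lift.

```bash
python3 -m handwheel '[{"hand":0.0,"x":0,"y":0,"z":0,"spin":0},{"hand":0.0,"x":0,"y":0,"z":0,"spin":0},{"hand":0.0,"x":0,"y":0,"z":0,"spin":0},{"hand":0.0,"x":0,"y":0,"z":0.01,"spin":0},{"hand":0.0,"x":0,"y":0,"z":0.03,"spin":0},{"hand":0.0,"x":0,"y":0,"z":0.06,"spin":0},{"hand":0.0,"x":0,"y":0,"z":0.09,"spin":0},{"hand":0.0,"x":0,"y":0,"z":0.12,"spin":0},{"hand":0.0,"x":0,"y":0,"z":0.15,"spin":0},{"hand":0.0,"x":0,"y":0,"z":0.15,"spin":0},{"hand":0.0,"x":0,"y":0,"z":0.15,"spin":0}]'
python3 - <<'E'
from h import *
d=grab('side','s3'); s=state();print(s['t'],s['eef_pos'],s['tcp_rot'],s['ft_force'],s['moment'],s['opening']*95.1)
p=proj(d,s['eef_pos']);print(p); x,y=map(int,p); y0=max(0,y-30); print(x-60,y0)
for z in(5,-65,-93+5): print(proj(d,s['eef_pos']+[0,0,z]))
a=cv2.imread('pics/s3.png')[y0:y0+100,x-60:x+60]; cv2.imwrite('pics/s3c.png',cv2.resize(a,None,fx=6,fy=6,interpolation=cv2.INTER_CUBIC))
E
```

```text
t: 3.25
eef_pos: [543.6, 261.8, 250.8]
tcp_rot: [3.139, -0.002, 1.322]
ft_force: [0.3, -0.4, -0.5]
opening: 0.001
3.3 [543.06366532 261.61137456 249.22874824] [ 3.14085910e+00 -5.97557312e-04  1.32217422e+00] [-0.82637535 -0.3730296   0.41717741] [0.00039101 0.00375131 0.00866973] 0.5374199522830537
[316.79646391  84.73703926]
256 54
[316.79569581  83.08281061]
[316.80576116 105.40439057]
[316.80876719 112.36415876]
```

View pics/s3c.png

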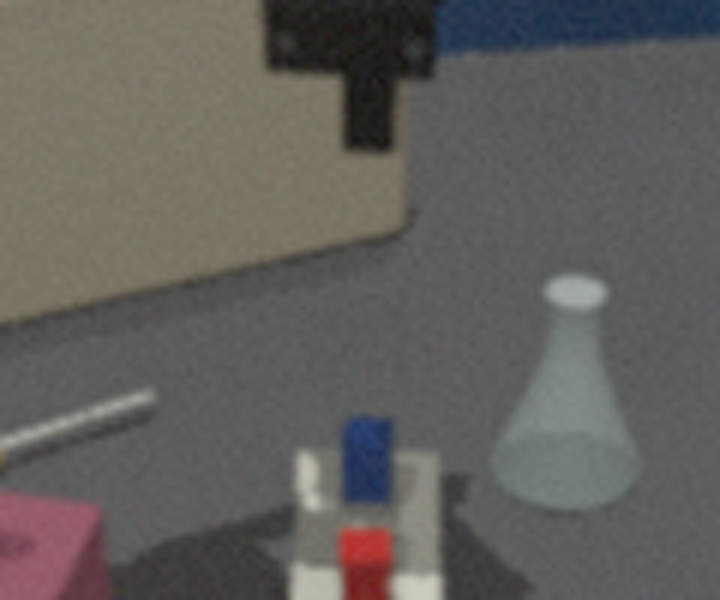

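The fingers closed on nothing, and the pin stayed in the rack: blue grip at crop (368,460), finger tip at (368,150). The tip appears about 28 mm higher than the reported TCP implies. I'll check that against the wrist picture.

```bash
python3 - <<'E'
from h import *
c=dict(np.load('w1.npz')); e=np.array([543.02,258.98,236.2]); a=np.radians(63.2); x=np.array([np.cos(a),np.sin(a),0])
for dz in(-14,0,14,28): print(dz,proj(c,e+30*x+[0,0,dz]),proj(c,e-30*x+[0,0,dz]))
d=dict(np.load('s3.npz')); e=np.array([543.06,261.6,249.2])
for dz in(-14,0,14,28): print(dz,proj(d,e+[0,-6,dz]))
d=dict(np.load('s3.npz'));print(256+368/6,54+150/6)
E
```

```text
-14 [358.35953352 226.27013091] [280.20804149 226.30064918]
0 [361.02948139 233.30074981] [277.67070779 233.33050748]
14 [364.08090189 241.33553282] [274.77100944 241.36398802]
28 [367.60189107 250.60629265] [271.42530356 250.63266921]
-14 [317.1355743   90.48064307]
0 [317.13619054  85.89303635]
14 [317.13678947  81.23037882]
28 [317.13737001  76.49078367]
317.3333333333333 79.0
```

```bash
python3 - <<'E'
from h import *
c=grab('wrist','w3'); d=dict(np.load('side0.npz')); s=state(); e=s['eef_pos']
a=cv2.imread('pics/w3.png'); b=cv2.imread('pics/side0.png')
for z in(-14,0,14,28): print(z,proj(c,e+[0,0,z]),proj(d,np.array([281.1,558,196.2+z])))
A=cv2.resize(a[180:280,260:380],(720,600),interpolation=cv2.INTER_CUBIC)
cv2.imwrite('pics/w3c.png',A)
print(s['t'],e)
E
```

```text
-14 [318.51228997 227.010327  ] [221.3065796   61.53240379]
0 [318.54296748 234.06894118] [220.64487401  57.41960483]
14 [318.57799861 242.12891211] [219.9737747   53.24933316]
28 [318.61838141 251.41971009] [219.2930769   49.02035396]
3.35 [542.79414541 261.50553391 248.2496817 ]
```

View pics/w3c.png

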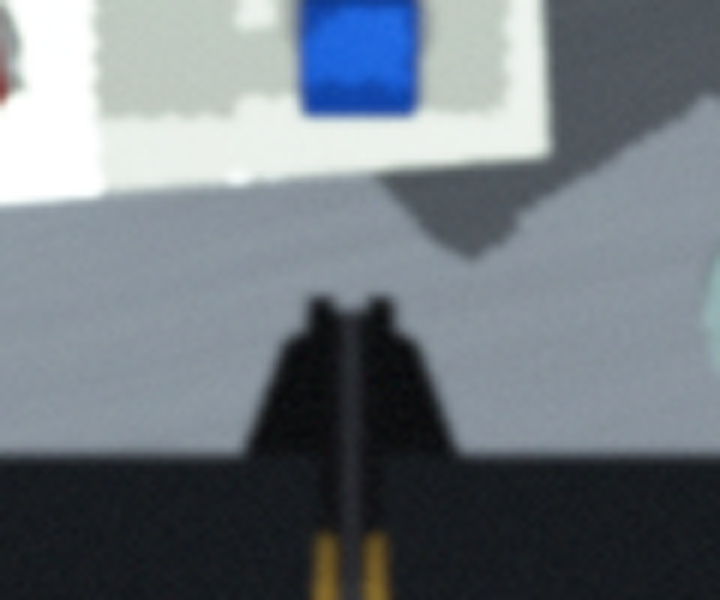

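Both views put the closed fingertips (wrist (318,230), side (317,79)) about 20 mm above the reported TCP, where 14 mm below was stated. The sideways fit is good. I'll go to TCP z≈66, which puts the tips near 86, above the collar at 80.

```bash
python3 -m handwheel '[{"hand":0.06,"x":0,"y":0,"z":-0.02,"spin":0},{"hand":0.06,"x":0,"y":0,"z":-0.05,"spin":0},{"hand":0.06,"x":0,"y":0,"z":-0.08,"spin":0},{"hand":0.06,"x":0,"y":0,"z":-0.1,"spin":0},{"hand":0.06,"x":0,"y":0,"z":-0.12,"spin":0},{"hand":0.06,"x":0,"y":0,"z":-0.13,"spin":0},{"hand":0.06,"x":0,"y":0,"z":-0.14,"spin":0},{"hand":0.06,"x":0,"y":0,"z":-0.15,"spin":0},{"hand":0.06,"x":0,"y":0,"z":-0.16,"spin":0},{"hand":0.06,"x":0,"y":0,"z":-0.167,"spin":0},{"hand":0.06,"x":0,"y":0,"z":-0.174,"spin":0},{"hand":0.06,"x":0,"y":0,"z":-0.174,"spin":0}]'
```

```text
t: 4.35
eef_pos: [542.8, 261.5, 73.5]
tcp_rot: [-3.14, 0.001, 1.322]
ft_force: [-0.4, -0.3, 0.6]
opening: 0.627
```

```bash
python3 -m handwheel '[{"hand":0.06,"x":0,"y":0,"z":-0.005,"spin":0},{"hand":0.0,"x":0,"y":0,"z":-0.005,"spin":0},{"hand":0.0,"x":0,"y":0,"z":-0.005,"spin":0},{"hand":0.0,"x":0,"y":0,"z":-0.005,"spin":0},{"hand":0.0,"x":0,"y":0,"z":-0.005,"spin":0},{"hand":0.0,"x":0,"y":0,"z":-0.005,"spin":0},{"hand":0.0,"x":0,"y":0,"z":-0.005,"spin":0},{"hand":0.0,"x":0,"y":0,"z":-0.005,"spin":0},{"hand":0.0,"x":0,"y":0,"z":-0.005,"spin":0},{"hand":0.0,"x":0,"y":0,"z":-0.005,"spin":0}]'; python3 -c "
from h import *
s=state();print(s['t'],s['eef_pos'],s['tcp_rot'],s['ft_force'],s['moment'],s['opening']*95.1)"
```

```text
t: 5.18
eef_pos: [543.4, 261.8, 69.9]
tcp_rot: [3.141, -0.0, 1.322]
ft_force: [0.3, 0.2, 2.6]
opening: 0.252
5.1833 [543.39849917 261.77593329  69.88757204] [ 3.14118432e+00 -3.98088331e-04  1.32223503e+00] [0.27629337 0.19126299 2.64988469] [0.11537003 0.03845121 0.04843784] 23.945564052912456
```

Gripped at 23.9 mm. The tip is at TCP z − 60 mm. I'll lift, then carry.

```bash
python3 -m handwheel '[{"hand":0.0,"x":0,"y":0,"z":0.01,"spin":0},{"hand":0.0,"x":0,"y":0,"z":0.025,"spin":0},{"hand":0.0,"x":0,"y":0,"z":0.05,"spin":0},{"hand":0.0,"x":0,"y":0,"z":0.08,"spin":0},{"hand":0.0,"x":0,"y":0,"z":0.11,"spin":0},{"hand":0.0,"x":0,"y":0,"z":0.14,"spin":0},{"hand":0.0,"x":0,"y":0,"z":0.15,"spin":0},{"hand":0.0,"x":0,"y":0,"z":0.15,"spin":0},{"hand":0.0,"x":0,"y":0,"z":0.15,"spin":0}]'; python3 -c "
from h import *
s=state();print(s['t'],s['eef_pos'],s['tcp_rot'],s['ft_force'],s['moment'],s['opening']*95.1)"
```

```text
t: 5.93
eef_pos: [542.8, 261.5, 219.0]
tcp_rot: [-3.141, 0.0, 1.322]
ft_force: [0.1, -0.4, -3.1]
opening: 0.247
5.9333 [542.8174469  261.45850835 218.97428633] [-3.14110895e+00  3.05628039e-04  1.32218190e+00] [ 0.14777151 -0.3848157  -3.07872115] [ 0.00168959 -0.06320737 -0.01955732] 23.523166248621845
```

```bash
python3 -m handwheel '[{"hand":0.0,"x":0,"y":-0.015,"z":0,"spin":0},{"hand":0.0,"x":-0.002,"y":-0.045,"z":0,"spin":0},{"hand":0.0,"x":-0.004,"y":-0.08,"z":0,"spin":0},{"hand":0.0,"x":-0.006,"y":-0.115,"z":0,"spin":0},{"hand":0.0,"x":-0.008,"y":-0.15,"z":0,"spin":0},{"hand":0.0,"x":-0.01,"y":-0.185,"z":0,"spin":0},{"hand":0.0,"x":-0.012,"y":-0.22,"z":0,"spin":0},{"hand":0.0,"x":-0.014,"y":-0.255,"z":0,"spin":0},{"hand":0.0,"x":-0.016,"y":-0.29,"z":0,"spin":0},{"hand":0.0,"x":-0.018,"y":-0.325,"z":0,"spin":0},{"hand":0.0,"x":-0.02,"y":-0.355,"z":0,"spin":0},{"hand":0.0,"x":-0.0205,"y":-0.378,"z":0,"spin":0},{"hand":0.0,"x":-0.0205,"y":-0.389,"z":-0.02,"spin":0},{"hand":0.0,"x":-0.0205,"y":-0.389,"z":-0.04,"spin":0},{"hand":0.0,"x":-0.0205,"y":-0.389,"z":-0.055,"spin":0},{"hand":0.0,"x":-0.0205,"y":-0.389,"z":-0.06,"spin":0},{"hand":0.0,"x":-0.0205,"y":-0.389,"z":-0.06,"spin":0}]'
python3 - <<'E'
from h import *
d=grab('side','s4'); s=state(); e=s['eef_pos'];print(s['t'],e,s['ft_force'],s['moment'])
tip=e-[0,0,60]; print(proj(d,tip),proj(d,[522.3,-127.5,81]))
a=cv2.imread('pics/s4.png')[165:265,275:395]; cv2.imwrite('pics/s4c.png',cv2.resize(a,None,fx=6,fy=6,interpolation=cv2.INTER_CUBIC))
E
```

```text
t: 7.35
eef_pos: [521.4, -127.4, 157.4]
tcp_rot: [-3.137, -0.001, 1.322]
ft_force: [-0.2, -0.5, -1.5]
opening: 0.251
7.4 [ 522.06750882 -127.44270065  158.65971799] [-0.0358254  -0.07846953 -0.82388775] [ 0.01804387  0.02532198 -0.01379924]
[333.43415394 228.64075874] [333.34470505 233.6509577 ]
```

View pics/s4c.png

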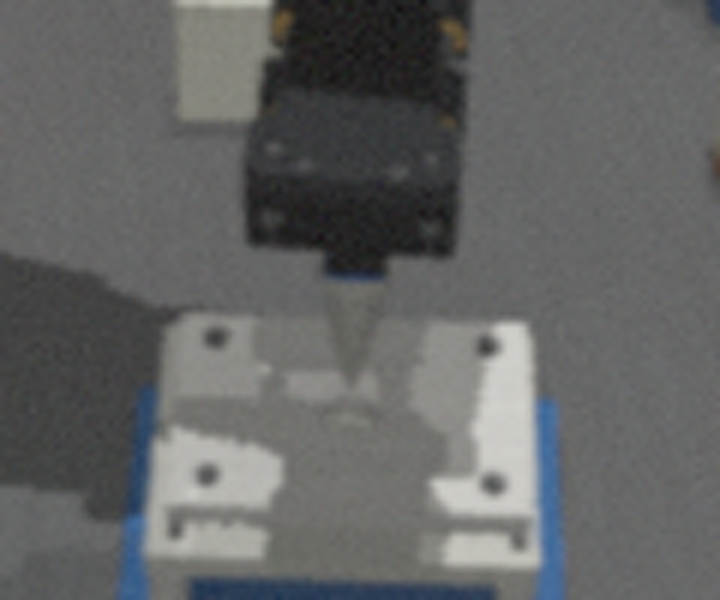

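The tip at crop (352,385) is lined up over the hole at (350,412). I'll start the tip in the hole and feel my way down.

```bash
python3 -m handwheel '[{"hand":0.0,"x":0,"y":0,"z":-0.008,"spin":0},{"hand":0.0,"x":0,"y":0,"z":-0.013,"spin":0},{"hand":0.0,"x":0,"y":0,"z":-0.018,"spin":0},{"hand":0.0,"x":0,"y":0,"z":-0.022,"spin":0},{"hand":0.0,"x":0,"y":0,"z":-0.026,"spin":0},{"hand":0.0,"x":0,"y":0,"z":-0.03,"spin":0},{"hand":0.0,"x":0,"y":0,"z":-0.03,"spin":0},{"hand":0.0,"x":0,"y":0,"z":-0.03,"spin":0}]'
```

```text
t: 8.07
eef_pos: [522.7, -127.3, 129.5]
tcp_rot: [-3.141, -0.0, 1.322]
ft_force: [-0.4, -0.5, -2.5]
opening: 0.252
```

```bash
python3 -m handwheel '[{"hand":0.0,"x":0,"y":0,"z":-0.002,"spin":0},{"hand":0.0,"x":0,"y":0,"z":-0.004,"spin":0},{"hand":0.0,"x":0,"y":0,"z":-0.006,"spin":0},{"hand":0.0,"x":0,"y":0,"z":-0.006,"spin":0}]'
```

```text
t: 8.4
eef_pos: [522.6, -127.3, 123.3]
tcp_rot: [-3.141, -0.0, 1.322]
ft_force: [-0.4, -0.1, -2.0]
opening: 0.249
```

```bash
for i in 1; do python3 -m handwheel '[{"hand":0.0,"x":0,"y":0,"z":-0.001,"spin":0},{"hand":0.0,"x":0,"y":0,"z":-0.002,"spin":0},{"hand":0.0,"x":0,"y":0,"z":-0.003,"spin":0},{"hand":0.0,"x":0,"y":0,"z":-0.003,"spin":0}]'; done; python3 -m handwheel '[{"hand":0.0,"x":0,"y":0,"z":-0.001,"spin":0},{"hand":0.0,"x":0,"y":0,"z":-0.002,"spin":0},{"hand":0.0,"x":0,"y":0,"z":-0.002,"spin":0}]'; python3 -m handwheel '[{"hand":0.0,"x":0,"y":0,"z":-0.001,"spin":0},{"hand":0.0,"x":0,"y":0,"z":-0.002,"spin":0},{"hand":0.0,"x":0,"y":0,"z":-0.002,"spin":0}]'
```

```text
t: 8.73
eef_pos: [522.7, -127.3, 120.5]
tcp_rot: [-3.141, -0.0, 1.322]
ft_force: [0.3, 0.3, -1.4]
opening: 0.252
t: 8.98
eef_pos: [522.7, -127.3, 118.5]
tcp_rot: [-3.141, -0.0, 1.322]
ft_force: [-0.1, -0.1, -1.8]
opening: 0.249
t: 9.23
eef_pos: [522.7, -127.3, 116.5]
tcp_rot: [-3.141, -0.0, 1.322]
ft_force: [-0.7, -0.0, -1.8]
opening: 0.246
```

```bash
python3 -m handwheel '[{"hand":0.0,"x":0,"y":0,"z":-0.001,"spin":0},{"hand":0.0,"x":0,"y":0,"z":-0.0015,"spin":0},{"hand":0.0,"x":0,"y":0,"z":-0.0015,"spin":0}]'; python3 -m handwheel '[{"hand":0.0,"x":0,"y":0,"z":-0.001,"spin":0},{"hand":0.0,"x":0,"y":0,"z":-0.0015,"spin":0},{"hand":0.0,"x":0,"y":0,"z":-0.0015,"spin":0}]';
```

```text
t: 9.48
eef_pos: [522.7, -127.3, 115.0]
tcp_rot: [-3.141, -0.0, 1.322]
ft_force: [-0.1, -0.7, -2.5]
opening: 0.252
t: 9.73
eef_pos: [522.7, -127.3, 113.5]
tcp_rot: [-3.141, -0.0, 1.322]
ft_force: [-0.0, 0.0, -1.0]
opening: 0.247
```

```bash
python3 -m handwheel '[{"hand":0.0,"x":0,"y":0,"z":-0.001,"spin":0},{"hand":0.0,"x":0,"y":0,"z":-0.0015,"spin":0},{"hand":0.0,"x":0,"y":0,"z":-0.0015,"spin":0}]'; python3 -m handwheel '[{"hand":0.0,"x":0,"y":0,"z":-0.001,"spin":0},{"hand":0.0,"x":0,"y":0,"z":-0.001,"spin":0}]';
```

```text
t: 9.98
eef_pos: [522.7, -127.3, 112.0]
tcp_rot: [-3.141, -0.0, 1.322]
ft_force: [0.7, 0.2, -0.9]
opening: 0.252
t: 10.15
eef_pos: [522.7, -127.3, 111.0]
tcp_rot: [-3.141, -0.0, 1.322]
ft_force: [0.3, 0.1, -1.0]
opening: 0.246
```

```bash
python3 -m handwheel '[{"hand":0.0,"x":0,"y":0,"z":-0.001,"spin":0},{"hand":0.0,"x":0,"y":0,"z":-0.001,"spin":0}]'; python3 -m handwheel '[{"hand":0.0,"x":0,"y":0,"z":-0.001,"spin":0},{"hand":0.0,"x":0,"y":0,"z":-0.001,"spin":0}]';
```

```text
t: 10.32
eef_pos: [522.7, -127.3, 110.0]
tcp_rot: [-3.141, -0.0, 1.322]
ft_force: [-0.2, -0.1, -2.4]
opening: 0.251
t: 10.48
eef_pos: [522.7, -127.4, 109.0]
tcp_rot: [-3.141, -0.0, 1.322]
ft_force: [-0.3, -1.0, -2.6]
opening: 0.251
```

```bash
python3 -c "
from h import *
s=state();print(s['t'],s['eef_pos'],s['ft_force'],s['moment'])"
```

```text
10.4833 [ 522.70834042 -127.36327885  109.02349963] [-0.32825588 -0.96753983 -2.61291529] [-0.05974609  0.06813064 -0.0505465 ]
```

```bash
python3 -m handwheel '[{"hand":0.0,"x":0,"y":0,"z":-0.001,"spin":0},{"hand":0.0,"x":0,"y":0,"z":-0.001,"spin":0}]'; python3 -m handwheel '[{"hand":0.0,"x":0,"y":0,"z":-0.001,"spin":0},{"hand":0.0,"x":0,"y":0,"z":-0.001,"spin":0}]';python3 -c "
from h import *
s=state();print(s['t'],s['eef_pos'],s['ft_force'],s['moment'])"
```

```text
t: 10.65
eef_pos: [522.7, -127.4, 108.0]
tcp_rot: [-3.141, 0.0, 1.322]
ft_force: [-0.0, -0.7, -1.1]
opening: 0.249
t: 10.82
eef_pos: [522.7, -127.5, 107.1]
tcp_rot: [-3.141, 0.0, 1.322]
ft_force: [-0.6, -2.3, -1.5]
opening: 0.253
10.8167 [ 522.67733013 -127.46707367  107.08552922] [-0.58193839 -2.31014553 -1.50675968] [-0.38243844  0.27773979 -0.01497346]
```

Contact: the reaction points mainly to −y with a little −x. I'll follow it sideways in small amounts while going down.

```bash
python3 -m handwheel '[{"hand":0.0,"x":-0.0002,"y":-0.0006,"z":-0.0005,"spin":0},{"hand":0.0,"x":-0.0003,"y":-0.0008,"z":-0.002,"spin":0},{"hand":0.0,"x":-0.0003,"y":-0.0008,"z":-0.003,"spin":0},{"hand":0.0,"x":-0.0003,"y":-0.0008,"z":-0.003,"spin":0}]';python3 -c "
from h import *
s=state();print(s['t'],s['eef_pos'],s['ft_force'],s['moment'])"
```

```text
t: 11.15
eef_pos: [522.3, -127.9, 104.0]
tcp_rot: [-3.141, -0.0, 1.322]
ft_force: [-1.1, 2.2, 1.1]
opening: 0.251
11.15 [ 522.27611277 -127.88334442  104.02776117] [-1.13154313  2.19719183  1.07103057] [0.34290106 0.32337764 0.04148201]
```

```bash
python3 -m handwheel '[{"hand":0.0,"x":-0.0004,"y":0.0002,"z":0,"spin":0},{"hand":0.0,"x":-0.0006,"y":0.0003,"z":0,"spin":0},{"hand":0.0,"x":-0.0006,"y":0.0003,"z":0,"spin":0}]';python3 -c "
from h import *
s=state();print(s['t'],s['eef_pos'],s['ft_force'],s['moment'])"
python3 -m handwheel '[{"hand":0.0,"x":0,"y":0,"z":-0.001,"spin":0},{"hand":0.0,"x":0,"y":0,"z":-0.001,"spin":0}]';python3 -c "
from h import *
s=state();print(s['t'],s['eef_pos'],s['ft_force'],s['moment'])"
```

```text
t: 11.4
eef_pos: [522.0, -127.9, 104.2]
tcp_rot: [3.141, -0.0, 1.322]
ft_force: [0.2, 1.1, -2.8]
opening: 0.254
11.4 [ 522.03357704 -127.85229379  104.1515128 ] [ 0.19146396  1.09554853 -2.8088071 ] [ 0.22850819 -0.12315496  0.00913512]
t: 11.57
eef_pos: [521.9, -127.8, 103.2]
tcp_rot: [3.141, -0.0, 1.322]
ft_force: [-0.2, 2.0, 1.1]
opening: 0.253
11.5667 [ 521.90626689 -127.79578557  103.20702851] [-0.17361637  2.02964326  1.08886386] [0.27702396 0.06350782 0.01931654]
```

```bash
cat > f.py <<'E'
from h import *
s=state();print(round(s['t'],2),np.round(s['eef_pos'],2),np.round(s['ft_force'],1),np.round(s['moment'],2))
E
python3 -m handwheel '[{"hand":0.0,"x":-0.0001,"y":0.0004,"z":-0.0005,"spin":0},{"hand":0.0,"x":-0.0001,"y":0.0005,"z":-0.001,"spin":0},{"hand":0.0,"x":-0.0001,"y":0.0005,"z":-0.001,"spin":0}]'>/dev/null; python3 f.py
python3 -m handwheel '[{"hand":0.0,"x":0,"y":0,"z":-0.001,"spin":0},{"hand":0.0,"x":0,"y":0,"z":-0.001,"spin":0}]'>/dev/null; python3 f.py
```

```text
11.82 [ 521.75 -127.56  102.34] [-1.2 -1.1  4.6] [-0.23  0.43 -0.02]
11.98 [ 521.65 -127.61  101.3 ] [-2.3 -2.3  3.8] [-0.44  0.51 -0.01]
```

```bash
python3 -m handwheel '[{"hand":0.0,"x":-0.0004,"y":-0.0004,"z":0,"spin":0},{"hand":0.0,"x":-0.0008,"y":-0.0008,"z":0,"spin":0},{"hand":0.0,"x":-0.0008,"y":-0.0008,"z":0,"spin":0}]'>/dev/null; python3 f.py
python3 -m handwheel '[{"hand":0.0,"x":-0.0004,"y":-0.0004,"z":0,"spin":0},{"hand":0.0,"x":-0.0008,"y":-0.0008,"z":0,"spin":0},{"hand":0.0,"x":-0.0008,"y":-0.0008,"z":0,"spin":0}]'>/dev/null; python3 f.py
```

```text
12.23 [ 521.34 -128.05  101.23] [1.4 1.6 2.1] [ 0.49 -0.38  0.  ]
12.48 [ 520.81 -128.89  101.21] [4.6 3.7 0.8] [ 0.65 -0.99  0.06]
```

```bash
python3 -m handwheel '[{"hand":0.0,"x":0,"y":0,"z":-0.001,"spin":0},{"hand":0.0,"x":0,"y":0,"z":-0.002,"spin":0},{"hand":0.0,"x":0,"y":0,"z":-0.002,"spin":0}]'>/dev/null; python3 f.py
python3 -m handwheel '[{"hand":0.0,"x":-0.0004,"y":-0.0004,"z":-0.001,"spin":0},{"hand":0.0,"x":-0.0008,"y":-0.0008,"z":-0.002,"spin":0},{"hand":0.0,"x":-0.0008,"y":-0.0008,"z":-0.002,"spin":0}]'>/dev/null; python3 f.py
```

```text
12.73 [ 520.56 -128.8    98.93] [4.7 3.3 0.1] [ 0.75 -0.96  0.01]
12.98 [ 519.89 -129.76   97.04] [ 5.   3.1 -0.6] [ 0.68 -1.03 -0.01]
```

```bash
python3 -m handwheel '[{"hand":0.0,"x":0,"y":0,"z":-0.001,"spin":0},{"hand":0.0,"x":0,"y":0,"z":-0.002,"spin":0},{"hand":0.0,"x":0,"y":0,"z":-0.002,"spin":0}]'>/dev/null; python3 f.py
python3 -m handwheel '[{"hand":0.0,"x":0,"y":0,"z":-0.001,"spin":0},{"hand":0.0,"x":0,"y":0,"z":-0.002,"spin":0},{"hand":0.0,"x":0,"y":0,"z":-0.002,"spin":0}]'>/dev/null; python3 f.py
```

```text
13.23 [ 519.88 -129.71   95.02] [4.  2.7 0.1] [ 0.69 -1.08 -0.  ]
13.48 [ 519.88 -129.7    93.  ] [ 4.1  3.4 -0.4] [ 0.74 -1.06  0.02]
```

```bash
python3 -m handwheel '[{"hand":0.0,"x":0,"y":0,"z":-0.001,"spin":0},{"hand":0.0,"x":0,"y":0,"z":-0.0015,"spin":0},{"hand":0.0,"x":0,"y":0,"z":-0.0015,"spin":0}]'>/dev/null; python3 f.py
python3 -m handwheel '[{"hand":0.0,"x":0,"y":0,"z":-0.001,"spin":0},{"hand":0.0,"x":0,"y":0,"z":-0.0015,"spin":0},{"hand":0.0,"x":0,"y":0,"z":-0.0015,"spin":0}]'>/dev/null; python3 f.py
```

```text
13.73 [ 519.87 -129.72   91.56] [5.2 2.5 0.5] [ 0.64 -0.95  0.01]
13.98 [ 519.71 -129.81   90.11] [5.3 2.9 0.9] [ 0.48 -1.02 -0.  ]
```

```bash
python3 -m handwheel '[{"hand":0.0,"x":-0.0004,"y":-0.0003,"z":-0.0005,"spin":0},{"hand":0.0,"x":-0.0004,"y":-0.0003,"z":-0.001,"spin":0},{"hand":0.0,"x":-0.0004,"y":-0.0003,"z":-0.001,"spin":0}]'>/dev/null; python3 f.py
python3 -m handwheel '[{"hand":0.0,"x":-0.0003,"y":-0.0003,"z":-0.001,"spin":0},{"hand":0.0,"x":-0.0003,"y":-0.0003,"z":-0.001,"spin":0},{"hand":0.0,"x":-0.0003,"y":-0.0003,"z":-0.001,"spin":0}]'>/dev/null; python3 f.py
```

```text
14.23 [ 519.23 -130.05   89.11] [ 4.2  1.9 -0.6] [ 0.61 -1.03 -0.01]
14.48 [ 518.87 -130.34   88.08] [ 5.   1.9 -0.3] [ 0.64 -0.97  0.01]
```

```bash
python3 -m handwheel '[{"hand":0.0,"x":0,"y":0,"z":-0.001,"spin":0},{"hand":0.0,"x":0,"y":0,"z":-0.002,"spin":0},{"hand":0.0,"x":0,"y":0,"z":-0.002,"spin":0}]'>/dev/null; python3 f.py
python3 -m handwheel '[{"hand":0.0,"x":0,"y":0,"z":-0.001,"spin":0},{"hand":0.0,"x":0,"y":0,"z":-0.002,"spin":0},{"hand":0.0,"x":0,"y":0,"z":-0.002,"spin":0}]'>/dev/null; python3 f.py
```

```text
14.73 [ 518.83 -130.3    86.01] [ 5.   2.6 -0.3] [ 0.59 -0.99  0.02]
14.98 [ 518.83 -130.33   83.99] [ 4.8  2.3 -0.3] [ 0.61 -1.02 -0.02]
```

```bash
python3 -m handwheel '[{"hand":0.0,"x":0,"y":0,"z":-0.0015,"spin":0},{"hand":0.0,"x":0,"y":0,"z":-0.003,"spin":0},{"hand":0.0,"x":0,"y":0,"z":-0.0045,"spin":0},{"hand":0.0,"x":0,"y":0,"z":-0.0045,"spin":0}]'>/dev/null; python3 f.py
python3 -m handwheel '[{"hand":0.0,"x":0,"y":0,"z":-0.0005,"spin":0},{"hand":0.0,"x":0,"y":0,"z":-0.001,"spin":0},{"hand":0.0,"x":0,"y":0,"z":-0.001,"spin":0}]'>/dev/null; python3 f.py
```

```text
15.32 [ 518.76 -130.3    79.38] [ 4.4  3.  -1.4] [ 0.6 -1.  -0. ]
15.57 [ 518.78 -130.29   78.51] [ 4.5  3.2 -0.7] [ 0.65 -0.95  0.05]
```

```bash
python3 -m handwheel '[{"hand":0.0,"x":0,"y":0,"z":-0.0005,"spin":0},{"hand":0.0,"x":0,"y":0,"z":-0.0008,"spin":0},{"hand":0.0,"x":0,"y":0,"z":-0.0008,"spin":0}]'>/dev/null; python3 f.py
python3 -m handwheel '[{"hand":0.0,"x":0,"y":0,"z":-0.0005,"spin":0},{"hand":0.0,"x":0,"y":0,"z":-0.0005,"spin":0}]'>/dev/null; python3 f.py
python3 -m handwheel '[{"hand":0.0,"x":0,"y":0,"z":-0.0003,"spin":0},{"hand":0.0,"x":0,"y":0,"z":-0.0003,"spin":0}]'>/dev/null; python3 f.py
```

```text
15.82 [ 518.77 -130.29   77.73] [ 4.1  2.8 -0.4] [ 0.62 -0.99 -0.02]
15.98 [ 518.79 -130.33   77.24] [3.8 2.7 0.5] [ 0.62 -0.94  0.01]
16.15 [ 518.79 -130.32   76.97] [4.3 3.4 1.4] [ 0.6  -0.87  0.01]
```

```bash
python3 -m handwheel '[{"hand":0.0,"x":0,"y":0,"z":-0.0003,"spin":0},{"hand":0.0,"x":0,"y":0,"z":-0.0003,"spin":0}]'>/dev/null; python3 f.py
python3 -m handwheel '[{"hand":0.0,"x":0,"y":0,"z":-0.0002,"spin":0},{"hand":0.0,"x":0,"y":0,"z":-0.0002,"spin":0}]'>/dev/null; python3 f.py
```

```text
16.32 [ 518.8  -130.31   76.79] [4.4 2.9 2.3] [ 0.66 -0.83 -0.05]
16.48 [ 518.81 -130.31   76.74] [4.2 2.4 4. ] [ 0.73 -0.72  0.  ]
```

The collar is seated: z has stalled at 76.7 mm (77 predicted) and fz is rising. I'll release and retreat upward.

```bash
python3 -m handwheel '[{"hand":0.0,"x":0.0002,"y":0.0001,"z":0.0003,"spin":0},{"hand":0.03,"x":0.0002,"y":0.0001,"z":0.0003,"spin":0},{"hand":0.045,"x":0.0002,"y":0.0001,"z":0.0003,"spin":0},{"hand":0.06,"x":0.0002,"y":0.0001,"z":0.0003,"spin":0},{"hand":0.06,"x":0.0002,"y":0.0001,"z":0.0003,"spin":0},{"hand":0.06,"x":0.0002,"y":0.0001,"z":0.0003,"spin":0}]'; python3 f.py
```

```text
t: 16.98
eef_pos: [518.6, -130.3, 76.7]
tcp_rot: [-3.141, -0.0, 1.322]
ft_force: [0.7, 0.3, -0.3]
opening: 0.541
16.98 [ 518.59 -130.26   76.71] [ 0.7  0.3 -0.3] [0.01 0.03 0.01]
```

```bash
python3 -m handwheel '[{"hand":0.06,"x":0,"y":0,"z":0.01,"spin":0},{"hand":0.06,"x":0,"y":0,"z":0.03,"spin":0},{"hand":0.06,"x":0,"y":0,"z":0.06,"spin":0},{"hand":0.06,"x":0,"y":0,"z":0.09,"spin":0},{"hand":0.06,"x":0,"y":0.03,"z":0.12,"spin":0},{"hand":0.06,"x":-0.01,"y":0.06,"z":0.14,"spin":0},{"hand":0.06,"x":-0.02,"y":0.1,"z":0.14,"spin":0},{"hand":0.06,"x":-0.02,"y":0.14,"z":0.14,"spin":0},{"hand":0.06,"x":-0.02,"y":0.14,"z":0.14,"spin":0},{"hand":0.06,"x":-0.02,"y":0.14,"z":0.14,"spin":0}]'; python3 - <<'E'
from h import *
d=grab('side','s5'); c=grab('top','t5')
print('side collar',proj(d,[518.6,-130.2,81]),'top grip',proj(c,[518.6,-130.2,123]))
a=cv2.imread('pics/s5.png')[165:265,275:375]; b=cv2.imread('pics/t5.png')[160:260,310:410]
cv2.imwrite('pics/s5c.png',np.hstack([cv2.resize(q,(400,400),interpolation=cv2.INTER_CUBIC) for q in(a,b)]))
E
```

```text
t: 17.82
eef_pos: [498.6, 11.4, 217.8]
tcp_rot: [3.141, -0.0, 1.326]
ft_force: [1.1, -0.9, -1.0]
opening: 0.635
side collar [332.00522378 234.68833019] top grip [363.21605886 204.50078339]
```

View pics/s5c.png

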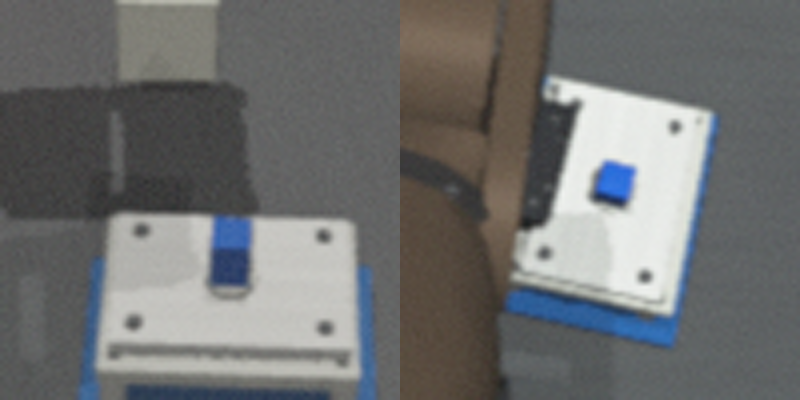

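The side view shows the pin upright on the stand: grip at (231,250), collar flat on the plate at (231,290). The top view shows its grip at (615,182), and the arm is clear. Handing in.

```bash
python3 -c "
from h import *
print(job_done())"
```

```text
the job is handed in; nothing more can be done
None
```

The tapered pin is through both plates with its collar on the top plate. I released it and handed the job in at about 18 s of the 64 s; no verdict is given.

- **First grasp missed:** the fingers closed just above the pin without moving it. Two camera views put the closed fingertips about 20 mm above the reported TCP, not 14 mm below it as stated. I went lower, and the second grasp held at 24 mm.
- **Insertion:** I followed the sideways force toward −x and −y, about 4 mm and 3 mm. Readings at the end of each move stayed around 6 N or less, well under the 30 N limit; peaks between readings were not seen.
- **Seating:** the pin stopped going down at TCP z 76.7 mm; I had predicted 77 mm.
- **Last checks:** after release the force was about zero. The side and top pictures show the pin upright, the collar flat on the plate and the gripper clear. I judged flushness from the height and the pictures, and did not measure it separately. I did not look at the dowel and glassware again at the end; no force reading suggested the arm had touched them.

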